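# Heft the plaster moulds and open the dry one

## Robot

A 7-joint arm with a two-finger parallel gripper is mounted at the origin on a cart in front of the work surface, level with it; the furniture and walls round the work are solid. World frame = base frame: x ahead of the robot, y to its left, z up, the work surface at z = 0. Lengths are in m, angles in rad, forces in N, time in s.
With the tool pointing down it reaches from about 0.35 to 0.9 m from the base axis. Payload 19.9 kg.
Tool frame: the origin (TCP) lies midway between the tips of the shut fingers; the grasp point (between the pads) lies hold_point_z behind it (hold_point_z is the distance from the TCP to the grasp point, in m); z points along the fingers, y is the line along which they close (so a half turn about z gives the same grasp; the last joint's range is limited). The gripper opens to 85 mm and grips with 20 to 120 N. Pads are 22 mm wide; open, the fingers measure 114 mm over their backs; the gripper's body (76 mm by 85 mm) begins 54 mm behind the grasp point. The pads swing forward as they close: fully open they stand 13 mm farther back than shut.
Start: joints at [-1.232, 0.417, -0.01, 1.614, 0.005, 1.111, -0.053], TCP at [0.232, 0.58, 0.231] pointing down, gripper open.
Joint ranges: [-2.81, 2.81], [-0.39, 2.02], [-1.27, 1.25], [0.06, 2.57], [-1.19, 4.33], [0.19, 2], [-2.82, 2.82]. Speed limits (rad/s): [1.89, 1.89, 2.39, 2.39, 3.01, 3.01, 3.01].

## Interface

Orientations are given as a rotation vector (axis times angle).
In Python, from cell import observe, capture, finish_job, spot_in, cut_out, hold_point_z gives the robot as it stands.
- The arm moves only by the shell command python3 -m handwheel 'ROWS' [FORCE]. ROWS is text: rows parted by semicolons, each of 7 numbers parted by spaces: the shift along the tool's x, y, z in units of 0.15 m (1.0 is 0.15 m), then the turn, a rotation vector about the tool's x, y, z in units of 2 pi rad (1.0 is 2 pi rad), then the closure, from 0 (fully open) to 1 (shut). In form: dx dy dz ax ay az gripper; .... A call has 1 to 12 rows; each row is the pose to reach, as a shift and turn from the pose commanded when the call began, along the tool's axes at that moment, turning the shorter way round; what a row does not reach only later rows make up. A row lasts 1/10 s, in which the tool goes at most 50 mm and 8.59 degrees, less where a joint would pass 70% of its speed; a pose out of reach is approached as far as the arm can. A call with a number of a shift or a turn outside -1 to 1 is refused whole. A call with a gripper value outside its range is refused whole. The fingers move at their own pace and stop on an object; FORCE is the grip in N (left out, the last holds). Time passes only in rows, so rows that repeat a pose let the fingers close. It gives the time, the measured TCP pose, the force, the opening and the grip force at its end, in the units of the state.
- observe(): the state, without advancing time (a new reading comes with each control period).
- capture(name): name is "scene" or "top"; returns a dict with "color" (420x560x3 uint8, red, green, blue), "mtx" (3x3 intrinsics, pixels), "position" and "orientation" of the camera in the world. Camera axes: x right, y up, looking along -z (the intrinsics and any distortion apply to the point x, -y, -z); pixel columns grow to the right and rows downward; lengths in m; the calibration is good to about 2 mm. A picture is of the moment at which its call begins. There is no depth.
- finish_job(): hands the job in; it is judged then, once.
Trained networks look in a picture, given as the dict that the camera call returned (one of the last four; its "shot" number tells which), for a name from the list of things; names that differ only in an ending like _2 or _b are one class to them, and where a whole thing is asked for, a point or a joint stands for the part that bears it (a point fixed in the world has none). Each returns a list of dicts, best first, with "conf" (0 to 1); they miss things now and then, are a little off and sometimes report something else, mostly with a low value. They report only what shows in the picture. A call takes as long as a camera call.
- spot_in(thing, picture): "position" ([x, y, z] in m, in world coordinates, good to about 4 mm: the middle of the surface that is visible of it).
- cut_out(thing, picture): "pixels" (420x560 bool, what is visible of it).
The state is a dict: "t": time; "joint_pos": joint angles; "joint_vel": joint speeds; "joint_torque": joint torques, N m; "ee_pos": TCP position; "orientation": TCP orientation; "ft_force": force on the tool from outside, world axes, zero at the start; "ft_torque": the same for the moment, N m; "width": finger opening in m; "grasp_force": force on a finger pad.
Only numpy, scipy, OpenCV 4.12 (cv2) and the standard library are available. Lean on these libraries where they do the work, as an engineer would, in place of code of your own. Each camera call takes 0.05 s, during which the arm holds its last target. There are 200 camera calls.

## Task

The three closed two-part plaster handle moulds on the ware board look alike, but only one has dried; the other two are still wet and half as heavy again. Heft their upper halves to find the dry one (the lightest), closing each wet mould again fully, all sides in line, without dropping its upper half. Then lift the dry mould's upper half straight up off its lower half and finish still holding it there, level and motionless, about a hand's width (9 cm) above its lower half, so that I can brush the dust out and it can go straight back down; leave the lower halves and the two cups on the board where they are.

Things in the scene. Friction and masses are not known exactly. Their poses are not given: they have to be found in the camera images.
- mould_a_mid (a point): Centre of a loose upper half (cap), off-white plaster block 130x60x46 mm (x along 130, z up, -x = pour end), closed on mould_a_base. Three 6.5 mm natches under it drop into the base's sockets with 1.5 mm play: it lifts straight up and closes only the same way round. Dry 370-430 g, wet 570-670 g; which is dry changes and cannot be seen.
- mould_a_base: Lower half of the mould whose cap is mould_a_mid: a loose off-white plaster block 130 x 60 x 34 mm, about 550 g, standing on the ware board; origin at the centre of its underside, x along the 130 mm, z up. Closed, the cap lies flush on it, all sides in line, with the cap's centre 57 mm above this origin.
- mould_b_mid (a point): Centre of a loose upper half (cap), off-white plaster block 130x60x46 mm (x along 130, z up, -x = pour end), closed on mould_b_base. Three 6.5 mm natches under it drop into the base's sockets with 1.5 mm play: it lifts straight up and closes only the same way round. Dry 370-430 g, wet 570-670 g; which is dry changes and cannot be seen.
- mould_b_base: Lower half of the mould whose cap is mould_b_mid: a loose off-white plaster block 130 x 60 x 34 mm, about 550 g, standing on the ware board; origin at the centre of its underside, x along the 130 mm, z up. Closed, the cap lies flush on it, all sides in line, with the cap's centre 57 mm above this origin.
- mould_c_mid (a point): Centre of a loose upper half (cap), off-white plaster block 130x60x46 mm (x along 130, z up, -x = pour end), closed on mould_c_base. Three 6.5 mm natches under it drop into the base's sockets with 1.5 mm play: it lifts straight up and closes only the same way round. Dry 370-430 g, wet 570-670 g; which is dry changes and cannot be seen.
- mould_c_base: Lower half of the mould whose cap is mould_c_mid: a loose off-white plaster block 130 x 60 x 34 mm, about 550 g, standing on the ware board; origin at the centre of its underside, x along the 130 mm, z up. Closed, the cap lies flush on it, all sides in line, with the cap's centre 57 mm above this origin.
- ware_board: Fixed plywood ware board, 200 x 840 x 30 mm, on which the three moulds stand 170 to 270 mm apart; origin at the centre of its underside (table level), its long side along its y; its top is 30 mm above the table.
- cone_cup: Bystander: loose pale green glazed cup, 68 mm across, 55 mm tall, near one end of the ware board; origin at the centre of its underside.
- bisque_tumbler: Bystander: loose pinkish unglazed tumbler, 76 mm across, 82 mm tall, near the other end of the ware board; origin at the centre of its underside.

How it is judged:
By the outcome, as a careful person would: the job done as asked, in the order asked, and still so for the second after the job is handed in, while the arm keeps its last pose, push and grip.
It also fails if it takes over 64 s, if anything falls off the work surface, if the arm or the gripper's body presses on something with over 40 N, if the wrist force passes 120 N, or if a joint passes its speed limit or range.

## Working session

There is one attempt and no reset: what is moved stays moved. The work goes in short steps, Python scripts to look and compute and a shell command to move; the robot and the scene stay as the last step left them, time stands still between calls to the robot, and variables do not carry over. Pictures are saved under pics/ and viewed, at most 10 in all, crops included, and the job is handed in when it is done.

```bash
mkdir -p pics; cat > h.py <<'E'
import numpy as np, cv2
from cell import *
from scipy.spatial.transform import Rotation as R
def save(p,n): cv2.imwrite('pics/'+n,cv2.cvtColor(p['color'],cv2.COLOR_RGB2BGR))
def camR(p):
    o=np.array(p['orientation'],float)
    return R.from_rotvec(o).as_matrix() if o.size==3 else o.reshape(3,3)
def plane(p,uv,z):
    K=np.array(p['mtx']); d=np.linalg.inv(K)@np.array([uv[0],uv[1],1.]); d=camR(p)@np.array([d[0],-d[1],-d[2]])
    c=np.array(p['position']); return c+d*(z-c[2])/d[2]
def proj(p,X):
    q=camR(p).T@(np.array(X)-np.array(p['position'])); q=np.array([q[0],-q[1],-q[2]]); q=np.array(p['mtx'])@q; return q[:2]/q[2]
E
python3 - <<'E'
from h import *
s=observe(); print(s,hold_point_z)
for n in ('top','scene'):
    p=capture(n); save(p,n+'1.png'); print(n,p['position'],p['orientation'],p['mtx'],[k for k in p])
    for t in ('mould_a_mid','mould_a_base','ware_board','cone_cup','bisque_tumbler'):
        print(t,[(np.round(d['position'],4),round(d['conf'],2)) for d in spot_in(t,p)])
    for d in cut_out('mould_a_mid',p):
        m=np.array(d['pixels']).astype(np.uint8); c,_=cv2.findContours(m,0,2); 
        print(d['conf'],m.sum(),cv2.minAreaRect(max(c,key=cv2.contourArea)))
E
```

```text
{'t': 0.0, 'joint_pos': array([-1.2324853 ,  0.41797271, -0.01034703,  1.61417364,  0.00471007,
        1.11069874, -0.05301143]), 'joint_vel': array([ 1.18316841e-04, -5.58834969e-05, -3.64278616e-04,  9.93416738e-04,
        1.52556336e-03, -1.01894112e-03, -2.03381190e-03]), 'joint_torque': array([-1.77273629e-03, -8.64440703e+01,  6.78065736e-01, -4.34899271e+01,
        1.89535139e-02,  7.42170902e-03, -1.56667306e-04]), 'ee_pos': array([0.23157466, 0.58014028, 0.23066108]), 'orientation': array([-5.92933723e-01, -3.08497783e+00,  1.91493459e-03]), 'ft_force': array([0.35016123, 0.02093965, 0.40027647]), 'ft_torque': array([ 0.02799187, -0.00610119, -0.02204982]), 'grasp_force': 0.0, 'width': 0.08523689176805846} 0.0187
top [3.21418847e-01 8.41625674e-05 1.00539290e+00] [ 0.17282574 -0.15888795 -1.50066591] [[384.49308127   0.         275.93760937]
 [  0.         384.49308127 214.97177078]
 [  0.           0.           1.        ]] ['color', 'mtx', 'position', 'orientation', 'shot']
mould_a_mid [(array([0.5522, 0.0359, 0.1133]), 0.75), (array([ 0.5091, -0.1787,  0.0508]), 0.57)]
[... 368 characters left out ...]
81210999] [ 0.6651971  -0.22059906 -0.57782941] [[388.24196592   0.         282.13160517]
 [  0.         388.24196592 212.31041082]
 [  0.           0.           1.        ]] ['color', 'mtx', 'position', 'orientation', 'shot']
mould_a_mid [(array([0.5542, 0.0215, 0.111 ]), 0.79)]
mould_a_base [(array([0.5362, 0.0052, 0.0493]), 0.65)]
ware_board [(array([ 0.5105, -0.1061,  0.03  ]), 0.72), (array([0.5372, 0.0036, 0.0509]), 0.54)]
cone_cup [(array([ 0.5646, -0.3464,  0.0603]), 0.75), (array([ 0.5104, -0.1097,  0.0294]), 0.51)]
bisque_tumbler [(array([0.5441, 0.3855, 0.0868]), 0.86)]
0.69 1465 ((286.2000427246094, 197.90000915527344), (29.516094207763672, 55.007266998291016), 63.43495178222656)
```

View pics/top1.png

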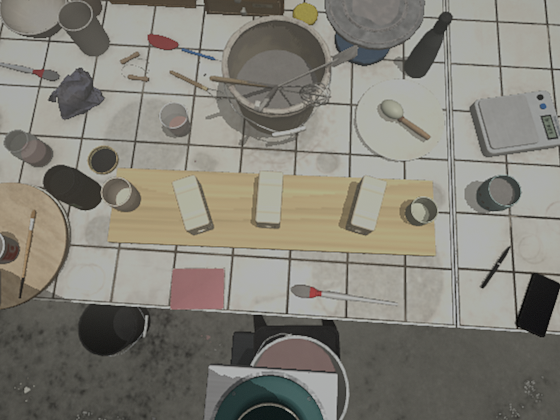

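View pics/scene1.png

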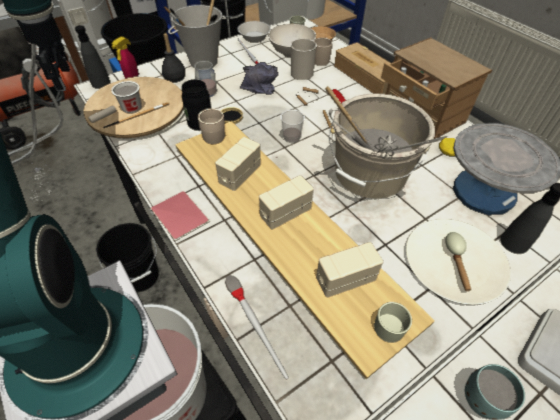

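Top view: the moulds are at about (193,204), (269,199) and (368,204). The tumbler is at (120,193) and the cup at (420,211). Next I'll enlarge the moulds.

```bash
python3 - <<'E'
from h import *
im=cv2.imread('pics/top1.png')
t=[cv2.resize(im[165:245,x:x+70],None,fx=3.8,fy=3.8,interpolation=cv2.INTER_CUBIC) for x in (160,235,335)]
cv2.imwrite('pics/crop1.png',np.hstack(t))
E
```

```text
(no output)
```

View pics/crop1.png

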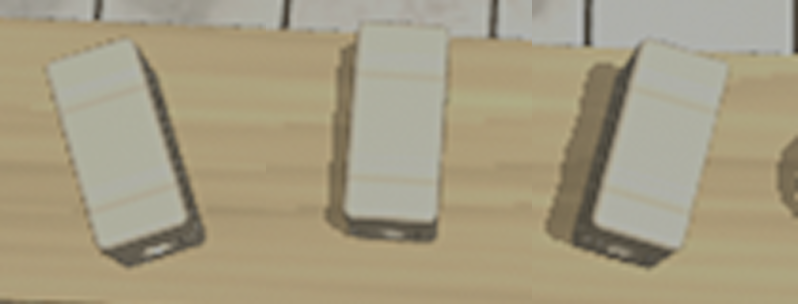

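```bash
cat >> h.py <<'E'
def rowto(X,yaw,s=None):
    """shift/turn (in row units) from current pose to tool-down at X; tool y perpendicular to mould x (yaw), both half turns"""
    s=s or observe(); T=R.from_rotvec(s['orientation']); d=T.inv().apply(np.array(X)-s['ee_pos'])/.15
    out=[]
    for k in (0,np.pi):
        G=R.from_matrix(np.c_[[np.cos(yaw+k),np.sin(yaw+k),0],[np.sin(yaw+k),-np.cos(yaw+k),0],[0,0,-1]])
        out.append(np.round((T.inv()*G).as_rotvec()/2/np.pi,4))
    return np.round(d,4),out
E
python3 - <<'E'
from h import *
from scipy.optimize import least_squares
p=capture('top')
C={'L':(0,160,[(48,68),(132,40),(187,220),(101,249)]),'M':(266,235,[(359,24),(448,28),(436,218),(343,214)]),'R':(532,335,[(645,40),(729,66),(683,249),(593,222)])}
for k,(x0,ox,c) in C.items():
    W=np.array([plane(p,((u-x0)/3.8+ox-.37,v/3.8+165-.37),.110)[:2] for u,v in c])
    m=W.mean(0); a=W[:2].mean(0)-W[2:].mean(0); yaw=np.arctan2(a[1],a[0])
    print(k,m.round(4),'yaw',yaw.round(4),'len',np.hypot(*a).round(4),'wid',np.hypot(*(W[[0,3]].mean(0)-W[[1,2]].mean(0))).round(4))
    print(rowto([*m,.067],yaw))
s=observe();print(R.from_rotvec(s['orientation']).as_matrix().round(3))
for n in('top','scene'):
  p=capture(n)
  print([(np.round(d['position'],4),round(d['conf'],2)) for d in spot_in('mould_b_mid',p)])
E
```

```text
L [0.5328 0.2215] yaw 0.3897 len 0.124 wid 0.056
(array([-2.7517, -1.4779,  1.0953]), [array([0.    , 0.    , 0.3775]), array([-0.    ,  0.    , -0.1225])])
M [0.5601 0.0341] yaw -0.0032 len 0.1248 wid 0.0577
(array([-3.3836, -2.571 ,  1.0954]), [array([0.  , 0.  , 0.44]), array([-0.  ,  0.  , -0.06])])
R [ 0.5601 -0.2064] yaw -0.238 len 0.1243 wid 0.0567
(array([-3.9785, -4.06  ,  1.0955]), [array([0.    , 0.    , 0.4774]), array([-0.    ,  0.    , -0.0226])])
[[-0.929  0.371  0.   ]
 [ 0.371  0.929 -0.   ]
 [-0.    -0.    -1.   ]]
[(array([ 0.5551, -0.1997,  0.1099]), 0.92)]
[(array([ 0.5493, -0.2145,  0.1084]), 0.97)]
```

```bash
python3 -m handwheel '-0.25 -0.135 0 0 0 0 0;-0.5 -0.27 0 0 0 0 0;-0.75 -0.4 0 0 0 0 0;-1 -0.54 0 0 0 0 0' && python3 -m handwheel '-0.25 -0.135 0 0 0 0 0;-0.5 -0.27 0 0 0 0 0;-0.75 -0.4 0 0 0 0 0;-1 -0.54 0 0 0 0 0' && python3 -m handwheel '-0.2 -0.1 0 0 0 -0.02 0;-0.4 -0.2 0 0 0 -0.04 0;-0.6 -0.3 0 0 0 -0.06 0;-0.75 -0.4 0 0 0 -0.08 0;-0.75 -0.4 0 0 0 -0.1 0;-0.75 -0.4 0 0 0 -0.1225 0;-0.75 -0.4 0 0 0 -0.1225 0;-0.75 -0.4 0 0 0 -0.1225 0'
python3 - <<'E'
from h import *
print(rowto([.5328,.2215,.067],.3897)); s=observe(); print(s['t'],s['ee_pos'],s['joint_pos'].round(2),s['ft_force'])
p=capture('scene'); save(p,'s2.png')
p=capture('top'); save(p,'t2.png')
E
```

```text
t: 1.35
ee_pos: [0.3418, 0.4483, 0.2314]
orientation: [0.593, 3.085, 0.0]
ft_force: [-0.0, 0.0, -0.3]
width: 0.0857
grasp_force: 0.0
t: 1.75
ee_pos: [0.4512, 0.3174, 0.2315]
orientation: [0.593, 3.085, 0.001]
ft_force: [0.4, 0.6, -0.2]
width: 0.0854
grasp_force: 0.0
t: 2.55
ee_pos: [0.5325, 0.2213, 0.2313]
orientation: [0.602, -3.083, 0.0]
ft_force: [-0.0, 0.9, 0.2]
width: 0.0856
grasp_force: 0.0
(array([-2.5000e-03,  3.0000e-04,  1.0955e+00]), [array([-0.    ,  0.    ,  0.4994]), array([-0.    , -0.    , -0.0006])])
2.55 [0.53247758 0.22132666 0.23131801] [-0.5   0.33  0.07  1.74 -0.03  1.07  1.53] [-0.03900297  0.88190609  0.17741778]
```

```bash
python3 -m handwheel '0 0 0.25 0 0 0 0;0 0 0.5 0 0 0 0;0 0 0.7 0 0 0 0;0 0 0.7 0 0 0 0'
python3 - <<'E'
from h import *
a=capture('scene')['color'];b=capture('top')['color']
t=[cv2.resize(x[y0:y0+120,x0:x0+100],None,fx=4,fy=4,interpolation=cv2.INTER_CUBIC) for x,y0,x0 in((a,90,180),(b,140,140))]
cv2.imwrite('pics/c2.png',cv2.cvtColor(np.hstack(t),cv2.COLOR_RGB2BGR))
E
```

```text
t: 3.05
ee_pos: [0.5305, 0.2207, 0.1229]
orientation: [0.605, -3.077, 0.003]
ft_force: [-0.2, -0.1, -0.0]
width: 0.0855
grasp_force: 0.0
```

View pics/c2.png

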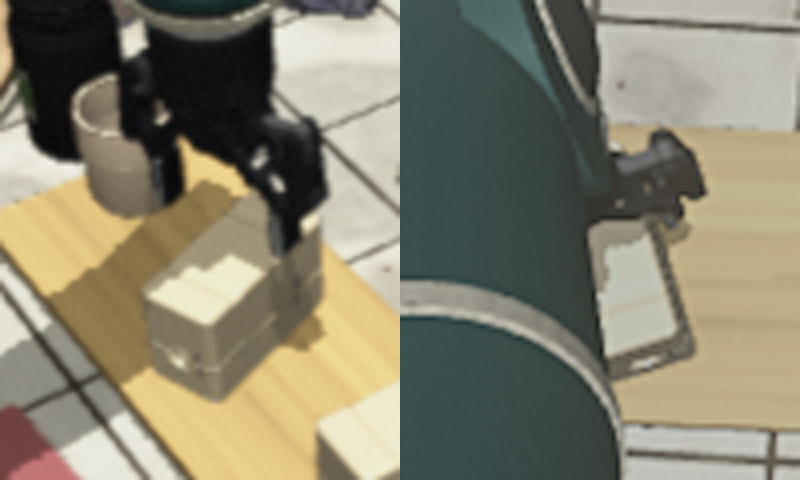

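```bash
python3 - <<'E'
from h import *
p=capture('scene'); s=observe(); y=.3897
ax=np.array([np.cos(y),np.sin(y),0]); ri=np.array([np.sin(y),-np.cos(y),0])
f=lambda X:((proj(p,X)-[180,90])*4).round()
print('tip',f(s['ee_pos']+ri*.047+[0,0,.013]), f(s['ee_pos']-ri*.047+[0,0,.013]))
c=np.array([.5328,.2215,.110])
for a,b in((-1,1),(1,1),(-1,-1)): print(f(c+ax*.065*a+ri*.03*b))
print(f(c-ax*.065+ri*.03-[0,0,.08]))
E
```

```text
tip [288. 241.] [173. 189.]
[209. 325.]
[325. 214.]
[136. 289.]
[219. 409.]
```

```bash
python3 -m handwheel '0 0 0.1 0 0 0 0;0 0 0.25 0 0 0 0;0 0 0.38 0 0 0 0;0 0 0.38 0 0 0 0;0 0 0.38 0 0 0 0' && python3 -m handwheel '0 0 0 0 0 0 0.15;0 0 0 0 0 0 0.22;0 0 0 0 0 0 0.3;0 0 0 0 0 0 0.4;0 0 0 0 0 0 0.5;0 0 0 0 0 0 0.5;0 0 0 0 0 0 0.5;0 0 0 0 0 0 0.5' 60; python3 -c "
from h import *
s=observe();print(s['ft_torque'],s['ft_force'],rowto([.5328,.2215,.067],.3897))"
```

```text
t: 3.7
ee_pos: [0.5329, 0.2215, 0.0701]
orientation: [-0.608, 3.081, 0.0]
ft_force: [0.8, 1.5, 0.3]
width: 0.0852
grasp_force: 0.0
t: 4.5
ee_pos: [0.5328, 0.2219, 0.0704]
orientation: [-0.609, 3.081, 0.001]
ft_force: [-4.3, 1.2, 12.6]
width: 0.0594
grasp_force: 63.8
[ 0.1288151   0.78553132 -0.12771029] [-4.29753971  1.20945323 12.63683645] (array([ 0.0012, -0.0022,  0.0225]), [array([-3.000e-04,  1.000e-04, -4.999e-01]), array([0.0001, 0.0002, 0.0001])])
```

```bash
python3 -m handwheel '0 0 -0.02 0 0 0 0.5;0 0 -0.05 0 0 0 0.5;0 0 -0.08 0 0 0 0.5;0 0 -0.12 0 0 0 0.5;0 0 -0.16 0 0 0 0.5;0 0 -0.16 0 0 0 0.5;0 0 -0.16 0 0 0 0.5;0 0 -0.16 0 0 0 0.5;0 0 -0.16 0 0 0 0.5;0 0 -0.16 0 0 0 0.5' ; python3 -c "
from h import *
F=[]
for i in range(4):
  p=capture('scene');s=observe();F.append(np.r_[s['ft_force'],s['ft_torque']])
save(p,'lift1.png');print(np.round(F,2),s['ee_pos'],R.from_rotvec(s['orientation']).as_matrix()[:,2],s['width'],s['grasp_force'])"
```

```text
t: 5.5
ee_pos: [0.5324, 0.2213, 0.0931]
orientation: [0.608, -3.082, 0.0]
ft_force: [-0.4, -0.0, -5.9]
width: 0.0591
grasp_force: 65.9
[[ 1.08  0.64 -6.36 -0.01 -0.01 -0.03]
 [-0.54  0.13 -7.22  0.03  0.02 -0.01]
 [ 0.28 -0.03 -6.56  0.03  0.03  0.07]
 [-0.88  0.27 -6.34  0.02 -0.01 -0.  ]] [0.53250655 0.22132077 0.09323213] [-3.83098003e-05 -1.30599319e-04 -9.99999991e-01] 0.05940061407820053 65.92564702033997
```

```bash
python3 -c "
from h import *
a=cv2.imread('pics/lift1.png')[90:210,180:320];cv2.imwrite('pics/c3.png',cv2.resize(a,None,fx=4,fy=4,interpolation=2))"
```

```text
(no output)
```

View pics/c3.png

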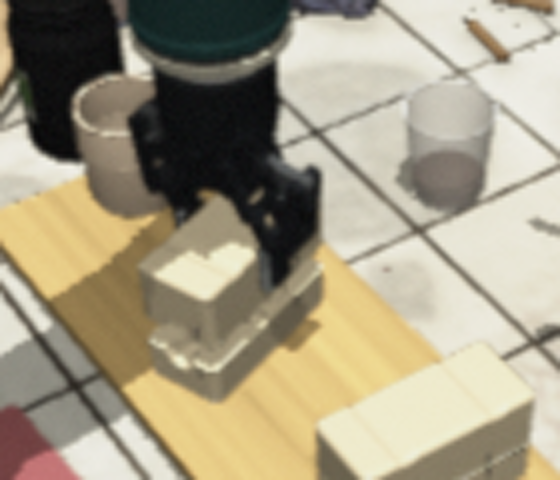

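The cap hangs level and clear of the base at crop (210,290), and about 6.6 N means it is wet. I'll close it again.

```bash
python3 -m handwheel '0 0 0.04 0 0 0 0.5;0 0 0.07 0 0 0 0.5;0 0 0.09 0 0 0 0.5;0 0 0.11 0 0 0 0.5;0 0 0.13 0 0 0 0.5;0 0 0.145 0 0 0 0.5;0 0 0.155 0 0 0 0.5;0 0 0.16 0 0 0 0.5;0 0 0.16 0 0 0 0.5;0 0 0.16 0 0 0 0.5;0 0 0.16 0 0 0 0.5' ; python3 -c "
from h import *
s=observe();print(s['ft_torque'],s['ft_force'],s['ee_pos'],s['t'])"
```

```text
t: 6.8
ee_pos: [0.5324, 0.2215, 0.0704]
orientation: [-0.608, 3.082, 0.0]
ft_force: [-10.4, -2.7, 16.9]
width: 0.059
grasp_force: 68.6
[-0.59005045  1.93761217 -0.09001269] [-10.37241883  -2.71063439  16.859905  ] [0.532445   0.22145839 0.07041449] 6.8
```

```bash
python3 -m handwheel '0 0 0 0 0 0 0.26;0 0 0 0 0 0 0.2;0 0 0 0 0 0 0.1;0 0 0 0 0 0 0;0 0 0 0 0 0 0;0 0 0 0 0 0 0' && python3 -m handwheel '0 0 -0.15 0 0 0 0;0 0 -0.4 0 0 0 0;0 0 -0.7 0 0 0 0;0 0 -0.7 0 0 0 0'; python3 -c "
from h import *
s=observe();print(s['ft_force'],rowto([.5601,.0341,.175],-.0032))
print(rowto([.5601,-.2064,.175],-.238))"
```

```text
t: 7.4
ee_pos: [0.5325, 0.2214, 0.0693]
orientation: [0.609, -3.082, 0.0]
ft_force: [0.4, 0.0, -0.3]
width: 0.0854
grasp_force: 0.0
t: 7.8
ee_pos: [0.5349, 0.2223, 0.1799]
orientation: [-0.607, 3.075, 0.003]
ft_force: [0.9, 1.0, 0.3]
width: 0.0852
grasp_force: 0.0
[0.93856766 0.99539821 0.30311681] (array([ 0.3215, -1.2246,  0.0294]), [array([-1.700e-03,  4.000e-04, -4.375e-01]), array([0.0003, 0.0012, 0.0625])])
(array([ 0.9307, -2.7077,  0.0239]), [array([-0.0016,  0.0006, -0.4001]), array([0.0005, 0.0012, 0.0999])])
```

```bash
python3 -m handwheel '0.08 -0.28 0 0 0 0 0;0.16 -0.56 0 0 0 0 0;0.2 -0.8 0 0 0 0.02 0;0.25 -1 0 0 0 0.04 0;0.25 -1 0 0 0 0.0625 0;0.25 -1 0 0 0 0.0625 0;0.25 -1 0 0 0 0.0625 0'; python3 -c "
from h import *
s=observe();print(rowto([.5601,.0341,.0693],-.0032))
c=capture('scene')
m=cut_out('mould_a_mid',c)[:3]; print([(d['conf'],np.argwhere(d['pixels']).mean(0)) for d in m])
a=c['color'][90:210,180:340]; cv2.imwrite('pics/c4.png',cv2.cvtColor(cv2.resize(a,None,fx=4.5,fy=4.5,interpolation=2),4))"
```

```text
t: 8.5
ee_pos: [0.5547, 0.0691, 0.1743]
orientation: [0.004, -3.142, -0.0]
ft_force: [-0.2, 0.7, -0.3]
width: 0.0852
grasp_force: 0.0
(array([-0.0352, -0.2335,  0.6997]), [array([ 0.    ,  0.    , -0.4991]), array([ 0.    , -0.    ,  0.0009])])
[(0.6, array([198.00596421, 285.9019218 ]))]
```

View pics/c4.png

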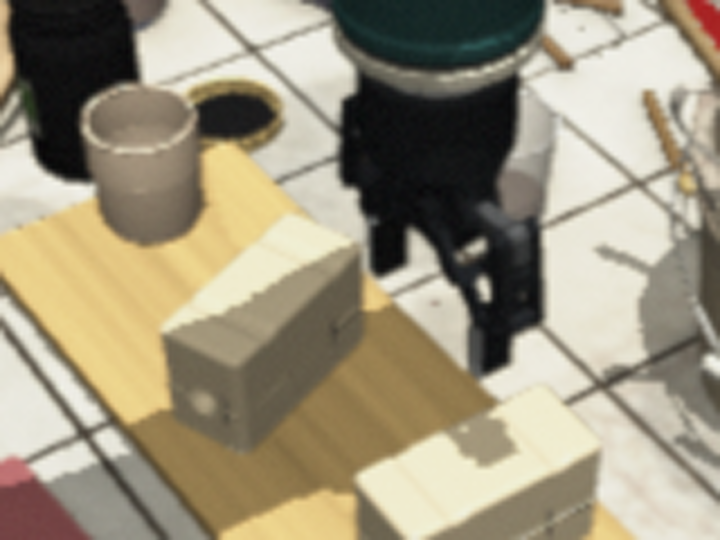

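The left mould at crop (260,330) is flush and in line. Now the middle one.

```bash
python3 -m handwheel '-0.02 -0.12 0 0 0 0 0;-0.035 -0.235 0 0 0 0 0;-0.035 -0.235 0.1 0 0 0.001 0;-0.035 -0.235 0.3 0 0 0.001 0;-0.035 -0.235 0.5 0 0 0.001 0;-0.035 -0.235 0.63 0 0 0.001 0;-0.035 -0.235 0.7 0 0 0.001 0;-0.035 -0.235 0.7 0 0 0.001 0;-0.035 -0.235 0.7 0 0 0.001 0' && python3 -m handwheel '0 0 0 0 0 0 0.15;0 0 0 0 0 0 0.22;0 0 0 0 0 0 0.3;0 0 0 0 0 0 0.4;0 0 0 0 0 0 0.5;0 0 0 0 0 0 0.5;0 0 0 0 0 0 0.5;0 0 0 0 0 0 0.5'; python3 -c "
from h import *
s=observe();print(s['ft_torque'],s['ft_force'],rowto([.5601,.0341,.0693],-.0032))"
```

```text
t: 9.5
ee_pos: [0.5604, 0.0333, 0.0701]
orientation: [0.013, 3.141, 0.0]
ft_force: [-0.1, 0.0, 1.1]
width: 0.0858
grasp_force: 0.0
t: 10.3
ee_pos: [0.5604, 0.0334, 0.0702]
orientation: [0.014, 3.141, 0.001]
ft_force: [-4.0, 1.5, 11.9]
width: 0.0592
grasp_force: 63.9
[0.20179763 0.66560357 0.14716581] [-3.96735382  1.48705076 11.9374133 ] (array([0.002 , 0.0048, 0.006 ]), [array([ 3.000e-04, -1.000e-04,  4.991e-01]), array([ 0.0001,  0.0002, -0.0009])])
```

```bash
python3 -m handwheel '0 0 -0.02 0 0 0 0.5;0 0 -0.05 0 0 0 0.5;0 0 -0.08 0 0 0 0.5;0 0 -0.12 0 0 0 0.5;0 0 -0.16 0 0 0 0.5;0 0 -0.16 0 0 0 0.5;0 0 -0.16 0 0 0 0.5;0 0 -0.16 0 0 0 0.5;0 0 -0.16 0 0 0 0.5;0 0 -0.16 0 0 0 0.5' ; python3 -c "
from h import *
F=[]
for i in range(4):
  p=capture('scene');s=observe();F.append(np.r_[s['ft_force'],s['ft_torque']])
save(p,'lift2.png');print(np.round(F,2),s['ee_pos'],R.from_rotvec(s['orientation']).as_matrix()[:,2],s['width'],s['grasp_force'])"
```

```text
t: 11.3
ee_pos: [0.5599, 0.033, 0.0931]
orientation: [-0.014, -3.141, 0.0]
ft_force: [-0.1, -0.4, -5.9]
width: 0.0594
grasp_force: 65.9
[[-0.56  0.96 -5.51  0.05 -0.01  0.02]
 [ 0.03  0.38 -6.22 -0.04 -0.08  0.  ]
 [-0.42  0.25 -5.29  0.05  0.03  0.  ]
 [ 0.14  0.95 -5.55 -0.01 -0.06  0.02]] [0.55996926 0.03306363 0.0932516 ] [-7.60989294e-05 -1.07665392e-04 -9.99999991e-01] 0.05885743195433152 65.85975050926208
```

About 5.7 N, so this one is wet too. I'll close it.

```bash
python3 -m handwheel '0 0 0.04 0 0 0 0.5;0 0 0.07 0 0 0 0.5;0 0 0.09 0 0 0 0.5;0 0 0.11 0 0 0 0.5;0 0 0.13 0 0 0 0.5;0 0 0.145 0 0 0 0.5;0 0 0.155 0 0 0 0.5;0 0 0.16 0 0 0 0.5;0 0 0.16 0 0 0 0.5;0 0 0.16 0 0 0 0.5;0 0 0.16 0 0 0 0.5'  && python3 -m handwheel '0 0 0 0 0 0 0.26;0 0 0 0 0 0 0.2;0 0 0 0 0 0 0.1;0 0 0 0 0 0 0;0 0 0 0 0 0 0;0 0 0 0 0 0 0' && python3 -m handwheel '0 0 -0.15 0 0 0 0;0 0 -0.4 0 0 0 0;0 0 -0.7 0 0 0 0;0 0 -0.7 0 0 0 0;0 0 -0.7 0 0 0 0'; python3 -c "
from h import *
s=observe();print(s['ft_force'])
print(rowto([.5601,-.2064,.175],-.238))"
```

```text
t: 12.6
ee_pos: [0.56, 0.0331, 0.0702]
orientation: [0.014, 3.141, 0.0]
ft_force: [-10.0, -0.9, 15.0]
width: 0.0592
grasp_force: 68.2
t: 13.2
ee_pos: [0.56, 0.0331, 0.0693]
orientation: [0.014, 3.142, -0.0]
ft_force: [0.2, -0.4, 0.6]
width: 0.0855
grasp_force: 0.0
t: 13.7
ee_pos: [0.5604, 0.0332, 0.1753]
orientation: [0.014, 3.14, 0.001]
ft_force: [-0.1, 0.4, -0.5]
width: 0.0855
grasp_force: 0.0
[-0.09270613  0.40790365 -0.49531043]
(array([-1.2400e-02, -1.5971e+00,  1.3000e-03]), [array([-5.000e-04,  1.000e-04, -4.636e-01]), array([0.0001, 0.0003, 0.0364])])
```

```bash
python3 -m handwheel '0 -0.25 0 0 0 0 0;0 -0.5 0 0 0 0 0;0 -0.75 0 0 0 0 0;0 -1 0 0 0 0 0' && python3 -m handwheel '0 -0.2 0 0 0 0.02 0;0 -0.4 0 0 0 0.036 0;-0.012 -0.597 0 0 0 0.0364 0;-0.012 -0.597 0 0 0 0.0364 0;-0.012 -0.597 0 0 0 0.0364 0'; python3 -c "
from h import *
s=observe();print(rowto([.5601,-.2064,.0693],-.238))
c=capture('scene')['color']
a=c[120:240,200:360]; cv2.imwrite('pics/c5.png',cv2.cvtColor(cv2.resize(a,None,fx=4.5,fy=4.5,interpolation=2),4))"
```

```text
t: 14.1
ee_pos: [0.5578, -0.1182, 0.1731]
orientation: [-0.014, -3.14, -0.0]
ft_force: [0.3, -0.3, -0.4]
width: 0.0853
grasp_force: 0.0
t: 14.6
ee_pos: [0.559, -0.2066, 0.1732]
orientation: [-0.374, -3.117, -0.0]
ft_force: [-0.1, 1.0, 0.3]
width: 0.0853
grasp_force: 0.0
(array([-0.0079,  0.0029,  0.6923]), [array([-0.0005,  0.    ,  0.4999]), array([-0.    , -0.0003, -0.0001])])
```

View pics/c5.png

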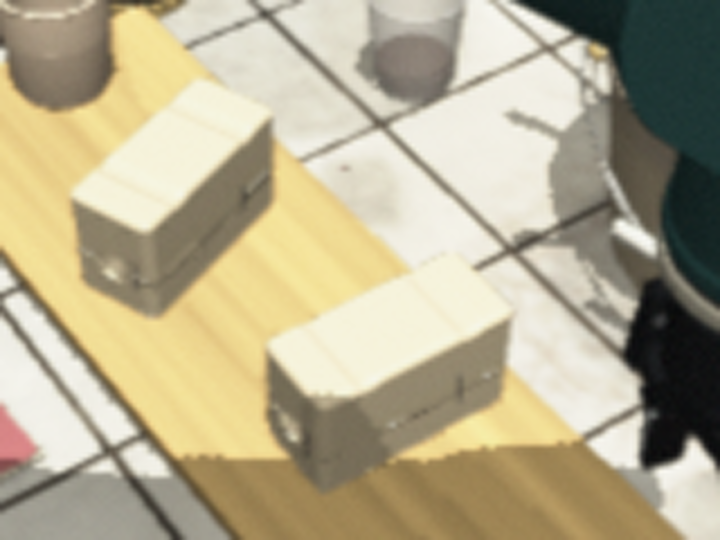

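Both wet moulds, at crop (170,200) and (390,370), are flush and in line. Next is the third.

```bash
python3 -m handwheel '0 0 0.1 0 0 0 0;0 0 0.3 0 0 0 0;0 0 0.5 0 0 0 0;0 0 0.63 0 0 0 0;0 0 0.7 0 0 0 0;0 0 0.7 0 0 0 0;0 0 0.7 0 0 0 0' && python3 -m handwheel '0 0 0 0 0 0 0.15;0 0 0 0 0 0 0.22;0 0 0 0 0 0 0.3;0 0 0 0 0 0 0.4;0 0 0 0 0 0 0.5;0 0 0 0 0 0 0.5;0 0 0 0 0 0 0.5;0 0 0 0 0 0 0.5' && python3 -m handwheel '0 0 -0.02 0 0 0 0.5;0 0 -0.05 0 0 0 0.5;0 0 -0.08 0 0 0 0.5;0 0 -0.12 0 0 0 0.5;0 0 -0.16 0 0 0 0.5;0 0 -0.16 0 0 0 0.5;0 0 -0.16 0 0 0 0.5;0 0 -0.16 0 0 0 0.5;0 0 -0.16 0 0 0 0.5;0 0 -0.16 0 0 0 0.5' ; python3 -c "
from h import *
F=[]
for i in range(4):
  p=capture('scene');s=observe();F.append(np.r_[s['ft_force'],s['ft_torque']])
print(np.round(F,2),s['ee_pos'],R.from_rotvec(s['orientation']).as_matrix()[:,2],s['width'],s['grasp_force'])"
```

```text
t: 15.35
ee_pos: [0.5599, -0.2063, 0.0698]
orientation: [0.372, 3.119, -0.0]
ft_force: [-0.4, -0.9, 0.6]
width: 0.0852
grasp_force: 0.0
t: 16.15
ee_pos: [0.56, -0.2065, 0.0702]
orientation: [0.372, 3.118, 0.0]
ft_force: [-1.6, 1.9, 9.6]
width: 0.0593
grasp_force: 64.5
t: 17.15
ee_pos: [0.5595, -0.2065, 0.0931]
orientation: [-0.373, -3.119, 0.0]
ft_force: [-0.7, 0.3, -4.1]
width: 0.0595
grasp_force: 65.5
[[ 0.12 -0.92 -3.28  0.01 -0.01 -0.02]
 [-0.79 -0.06 -4.01  0.02  0.   -0.02]
 [ 0.09 -0.02 -4.26 -0.03  0.01 -0.02]
 [ 0.39 -0.8  -3.13  0.08 -0.   -0.01]] [ 0.55961188 -0.20647751  0.09328019] [-4.12666605e-05 -9.23202191e-05 -9.99999995e-01] 0.05916130897581492 65.49986243247986
```

About 3.8 N, so this is the dry one. I'll raise it to a 9 cm gap.

```bash
python3 -m handwheel '0 0 -0.04 0 0 0 0.5;0 0 -0.1 0 0 0 0.5;0 0 -0.18 0 0 0 0.5;0 0 -0.26 0 0 0 0.5;0 0 -0.34 0 0 0 0.5;0 0 -0.4 0 0 0 0.5;0 0 -0.435 0 0 0 0.5;0 0 -0.447 0 0 0 0.5;0 0 -0.447 0 0 0 0.5;0 0 -0.447 0 0 0 0.5;0 0 -0.447 0 0 0 0.5;0 0 -0.447 0 0 0 0.5' ; python3 -c "
from h import *
p=capture('scene');s=observe()
print(s['ee_pos'],R.from_rotvec(s['orientation']).as_matrix().round(4).tolist(),s['ft_force'],s['ft_torque'],abs(s['joint_vel']).max())
a=p['color'][90:380,180:460]; cv2.imwrite('pics/c6.png',cv2.cvtColor(cv2.resize(a,None,fx=2,fy=2,interpolation=2),4))"
```

```text
t: 18.55
ee_pos: [0.5595, -0.2064, 0.16]
orientation: [-0.373, -3.119, 0.0]
ft_force: [-0.6, 1.1, -3.5]
width: 0.0595
grasp_force: 65.5
[ 0.55949394 -0.20644854  0.16010454] [[-0.9719, 0.2356, -0.0004], [0.2356, 0.9719, -0.0], [0.0004, -0.0001, -1.0]] [-0.47805382  0.27459115 -3.09525575] [-0.05207297 -0.03730172 -0.028477  ] 0.0030425876351508436
```

View pics/c6.png

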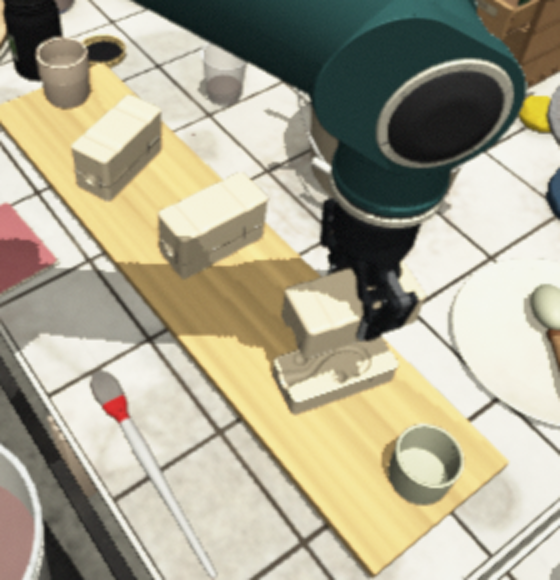

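The dry cap at (340,310) is held level above its base at (335,375). The two wet moulds are closed and the cups are where they were.

```bash
python3 -c "
from cell import *
print(finish_job())"
```

```text
the job is handed in; nothing more can be done
None
```

The dry mould is the rightmost one, next to the green cup (cap about 3.8 N, against about 6.6 N and 5.7 N for the two wet ones); I handed in with its cap held level and still about 9 cm above its base, both wet moulds closed flush and in line, and the cups left where they were.

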